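# Lock the cross bar of the tofu press

### The job

Lock the tofu press on the worktop with its loose wooden cross bar: hold the bar flat with its pockets up, push the spring plunger down with it, and slide the bar's slotted end in under the head of either post until it butts against the post; then swing the bar round that post into line until its side notch is home on the other post, and ease it up with the spring so that both heads sit in the bar's pockets. Feel your way and do not force it, leave the other things on the worktop alone, and let go at the end.

Things in the scene. Friction and masses are not known exactly. Their poses are not given: they have to be found in the camera images.
- press: Tofu press, fixed: beech base 124 x 256 x 14 mm, steel tub with wooden lid (top at z 64), spring plunger in the middle, a post at each end; a tall mixer stands close behind it, the room is in front. Origin: centre of the base's underside, on the worktop; y along the long side (line of the posts), x across, z up. Bar on press (plunger and posts summed) must stay below 35 N.
- post_line (a point): Point of the press frame at x 0, y 0, z 110 mm. Two round steel posts, 8 mm thick, 200 mm apart, with heads 20 mm across, bevelled beneath, underside at z 110, top at 120. Rigid, on a stirrup clamped in a slot: they stand on x = 0 at y = -100+d and +100+d mm, with one d between -10 and +10, different each time, not measured: feel for the post, or look.
- cap_top (a point): Centre of the top of the plunger's steel cap, 50 mm across, slightly domed, on the press's z axis; moves with it. z = 102 mm when free; goes straight down by up to 20 mm and pushes back with 3 N at first, 5.7 N at 6 mm (locked), about 9.5 N at 14 mm, 12 N at the bottom; stiffly damped, so push slowly. The bar drags on it with 2 to 8 N of friction.
- bar: Loose beech cross bar, 238 x 34 x 18 mm, about 0.13 kg, flat on the worktop, pockets up, on one side of the press (a bottle opener lies on the other). Origin: centre of its underside; x along it, y across, z up. Grip it across its plain middle (x -86 to 86 mm). It passes under the heads with its underside held 83 to 91 mm above the worktop; locked, the underside is at 96 mm.
- bar_slot (a point): Bar point x -100, y 0, z 14 mm: on the floor of a pocket 27 mm square, 4 mm deep, that takes a head. From the -x end a slot 14 mm wide (mouth flared to 19) runs in along x to x = -96, so a butted post's axis is at this point. It goes on along the bar's length, either post, the bar turned 0.15 to 0.2 rad clockwise (from above) so that its far end clears the other head.
- bar_notch (a point): Bar point x 100, y 0, z 14 mm: floor of a second such pocket. A notch 13 mm wide (x 93.5 to 106.5), open to the bar's +y side, ends at y = -4, so the other post's axis is at this point when the notch is home. It comes home as the bar turns counter-clockwise (from above) about the butted post. Either end-for-end way of fitting the bar will do.
- garlic: a garlic bulb, 60 mm, a bystander; origin at the centre of its underside
- spice_jar: a spice jar with green cap, 46 mm across, 106 mm tall, a bystander; origin at the centre of its underside
- lemon: a lemon, 78 x 55 x 56 mm, a bystander; origin at the centre of its underside
- orange: an orange, 75 mm, a bystander; origin at the centre of its underside
- opener: a bottle opener with black handle, 174 x 41 x 20 mm, lying flat, a bystander; origin at the centre of its underside
- stone_dish: a round flat dark dish, 120 mm across, 30 mm high, a bystander; origin at the centre of its underside

How it is judged:
On the way, in this order (a step that is already met when the one before it is completed fails the run):
1. the slotted end of the bar is in under the head of one post (and below it), the bar still out of line ((y of bar_slot in the frame of press between -0.1145 and -0.0855 m or y of bar_slot in the frame of press between 0.0855 and 0.1145 m) and x of bar_slot in the frame of press between -0.006 and 0.006 m and z of bar_slot in the frame of press between 0.09 and 0.11 m and angle between the x axis of bar and the y axis of press, either way round above 0.08 rad), for 0.1 s.
2. the bar has been swung into line, its slotted end still at that post ((y of bar_slot in the frame of press between -0.1145 and -0.0855 m or y of bar_slot in the frame of press between 0.0855 and 0.1145 m) and x of bar_slot in the frame of press between -0.006 and 0.006 m and angle between the x axis of bar and the y axis of press, either way round below 0.04 rad and z of bar_slot in the frame of press below 0.113 m), for 0.1 s.
At the end, for the whole second after the job is handed in: The bar lies level and in line with the two posts (within 0.035 rad and 5 mm), both heads down in its pockets: the pocket floors stand 110 mm (107.5 to 112.5) above the worktop at both ends, held up against the heads by the pressed spring; it has been let go and is at rest ((y of bar_slot in the frame of press between -0.1145 and -0.0855 m or y of bar_slot in the frame of press between 0.0855 and 0.1145 m) and x of bar_slot in the frame of press between -0.005 and 0.005 m and x of bar_notch in the frame of press between -0.005 and 0.005 m and z of bar_slot in the frame of press between 0.1075 and 0.1125 m and z of bar_notch in the frame of press between 0.1075 and 0.1125 m and angle between the x axis of bar and the y axis of press, either way round below 0.035 rad and contact force between bar and press above 2 N and linear speed of bar below 0.02 m/s); the robot touches nothing.
It fails at once if the bar is forced: over 35 N between the bar and the press (contact force between bar and press above 35 N).
It fails at once if a bystander is pushed more than 30 mm from its place (distance of any of garlic, spice_jar, lemon, orange, opener, stone_dish from where it was at the start of the episode above 0.03 m).
It also fails if it takes over 70 s, if anything falls off the work surface, if the arm or the gripper's body presses on something with over 40 N, if the wrist force passes 120 N, or if a joint passes its speed limit or range.

### The arm

A 6-joint arm with a two-finger parallel gripper is mounted at the origin on a cart in front of the work surface, level with it; the furniture and walls round the work are solid. World frame = base frame: x ahead of the robot, y to its left, z up, the work surface at z = 0. Lengths are in m, angles in rad, forces in N, time in s.
With the tool pointing down it reaches from about 0.35 to 0.925 m from the base axis. Payload 6.4 kg.
Tool frame: the origin (TCP) lies at the very end of the fingers, on their centre line; the grasp point (between the pads) lies 19 mm behind it; z points along the fingers, y is the line along which they close (so a half turn about z gives the same grasp; the last joint's range is limited). The gripper opens to 94 mm and grips with 3 to 60 N. Pads are 16 mm wide; open, the fingers measure 119 mm over their backs; the gripper's body (75 mm by 177 mm) begins 78 mm behind the grasp point.
Start: joints at [1.095, 0.245, 1.558, -0, 1.339, -0.174], TCP at [0.193, 0.621, 0.17] pointing down, gripper open.
Joint ranges: [-3.13, 3.13], [-1.02, 2.26], [0.13, 2.54], [-0.95, 4.09], [0.21, 2.88], [-2.74, 2.74]. Speed limits (rad/s): [2.57, 2.57, 3.14, 3.14, 3.14, 3.14].

### API

Orientations are given as a rotation vector (axis times angle).
In Python, from rig import ctrl gives the robot as it stands. The module is installed in compiled form; this text tells all that it offers.
- The arm moves only by the tool play_rows, never from a script. Its argument "rows" is a list that holds one entry, the list of rows, each a list of 4 numbers: the shift along the tool's x, y, z in cm, then the turn about the tool's z in rad. A call has 1 to 8 rows; each row shifts and turns the commanded pose from where the row before left it, along the tool's axes as they then stand; what a row does not reach is not made up. A row lasts 1/8 s, in which the tool goes at most 62.5 mm and 10.7 degrees, less where a joint would pass 70% of its speed; a pose out of reach is approached as far as the arm can. A call with a gripper value outside its range is refused whole. "fingers" is the opening, from 0 (shut) to 1 (fully open), set as the call begins (left out, the last holds). The fingers move at their own pace and stop on an object; "squeeze" is the grip in N (left out, the last holds). Time passes only in rows, so rows that do not move let the fingers close. It gives the time, the measured TCP pose, the force, the opening and the grip force at its end, in the units of the state.
- ctrl.read_state(): the state, without advancing time (a new reading comes with each control period).
- ctrl.read_camera(name): name is "scene" or "top"; returns the picture (384x512x3 uint8, red, green, blue); there is no depth.
- ctrl.get_calibration(name): a dict with "fx", "fy", "cx", "cy" (pixels), "origin" and "orientation" of the camera in the world. Camera axes: x right, y up, looking along -z (the intrinsics and any distortion apply to the point x, -y, -z); pixel columns grow to the right and rows downward; lengths in m; the calibration is good to about 2 mm. A picture is of the moment at which its call begins. get_calibration takes no time and is no camera call.
- ctrl.finish_job(): hands the job in; it is judged then, once.
Trained networks look in the newest picture that a camera, given by its name, has taken for a name from the list of things; names that differ only in an ending like _2 or _b are one class to them, and where a whole thing is asked for, a point or a joint stands for the part that bears it (a point fixed in the world has none). Each returns a list of dicts, best first, with "confidence" (0 to 1); they miss things now and then, are a little off and sometimes report something else, mostly with a low value. They report only what shows in the picture. A call takes as long as a camera call.
- ctrl.spot_in(name, camera): "box" ([left, top, right, bottom] in pixels, round what is visible of it).
- ctrl.outline_of(name, camera): "region" (384x512 bool, what is visible of it) and "box" ([left, top, right, bottom] in pixels, round what is visible of it).
- ctrl.place_of(name, camera): "position" ([column, row] in pixels: a listed point, or the origin of a listed thing).
The state is a dict: "t": time; "joint_positions": joint angles; "joint_velocities": joint speeds; "joint_torque": joint torques, N m; "ee_pos": TCP position; "tool_rot": TCP orientation; "ft_force": force on the tool from outside, world axes, zero at the start; "torque": the same for the moment, N m; "width": finger opening in m; "gripper_force": force on a finger pad.
Only numpy, scipy, OpenCV 4.12 (cv2) and the standard library are available. Lean on these libraries where they do the work, as an engineer would, in place of code of your own. Each camera call takes 0.05 s, during which the arm holds its last target. There are 200 camera calls.

## Working session

There is one attempt and no reset: what is moved stays moved. The work goes in short steps, Python scripts to look and compute and a tool call to move; the robot and the scene stay as the last step left them, time stands still between calls to the robot, and variables do not carry over. Pictures are saved under pics/ and viewed, at most 10 in all, crops included, and the job is handed in when it is done.

Besides the shell and the picture viewer there is one more tool, called after "Call:" as name(argument=value, ...), one argument or row to a line, values as JSON. play_rows: Moves the arm, as the interface text tells. Its arguments: {"type":"object","properties":{"rows":{"type":"array"},"fingers":{"type":"number"},"squeeze":{"type":"number"}},"required":["rows"]}

```bash
mkdir -p pics; cat > h.py <<'E'
import numpy as np, cv2
from scipy.spatial.transform import Rotation as R
from rig import ctrl
def cal(n):
    c=ctrl.get_calibration(n); o=np.array(c["orientation"],float)
    c["R"]=R.from_rotvec(o).as_matrix() if o.size==3 else (o if o.ndim==2 else R.from_quat(o).as_matrix())
    return c
def ray(n,p):
    c=cal(n); d=np.array([(p[0]-c["cx"])/c["fx"],-(p[1]-c["cy"])/c["fy"],-1.])
    return np.array(c["origin"]),c["R"]@d
def at_z(n,p,z):
    o,d=ray(n,p); return o+d*(z-o[2])/d[2]
def proj(n,X):
    c=cal(n); q=c["R"].T@(np.array(X)-c["origin"]); return [c["cx"]-c["fx"]*q[0]/q[2], c["cy"]+c["fy"]*q[1]/q[2]]
def snap(n,f):
    im=ctrl.read_camera(n)[:,:,::-1].copy(); cv2.imwrite("pics/"+f,im); return im
E
python3 - <<'E'
from h import *
for n in("scene","top"):
    im=snap(n,n+"0.png"); print(n,{k:v for k,v in ctrl.get_calibration(n).items()})
    for t in("press","post_line","cap_top","bar","bar_slot","bar_notch","garlic","spice_jar","lemon","orange","opener","stone_dish"):
        r=ctrl.place_of(t,n); print(t,[(np.round(q["position"],1).tolist(),round(q["confidence"],2)) for q in r[:2]], [np.round(at_z(n,r[0]["position"],{"post_line":.11,"cap_top":.102,"bar_slot":.014,"bar_notch":.014}.get(t,0)),4).tolist()] if r else 0)
a,b=[cv2.imread(f"pics/{n}0.png") for n in("scene","top")]
print(ctrl.read_state())
E
```

```text
scene {'fx': 496.4957058373822, 'fy': 496.4957058373822, 'cx': 252.88130689444608, 'cy': 197.30358147689014, 'origin': array([0.45614442, 1.14966625, 1.41757409]), 'orientation': array([ 0.06656539, -1.04382594, -2.86339264])}
press [([283.8, 201.0], 0.89)] [[0.4751, -0.0289, -0.0]]
post_line [([278.3, 182.7], 0.89)] [[0.4982, -0.0193, 0.11]]
cap_top [([285.4, 183.6], 0.42)] [[0.4731, -0.0246, 0.102]]
bar [([253.3, 294.7], 0.65), ([278.7, 142.7], 0.46)] [[0.548, 0.3696, 0.0]]
bar_slot [([287.7, 288.2], 0.8)] [[0.4399, 0.3434, 0.014]]
bar_notch [([225.7, 298.5], 0.91)] [[0.6324, 0.3992, 0.014]]
garlic [([278.8, 184.2], 0.56), ([236.3, 185.4], 0.42)] [[0.4993, -0.1102, 0.0]]
spice_jar [([231.8, 137.3], 0.68), ([276.5, 142.4], 0.62)] [[0.7116, -0.3519, 0.0]]
lemon [([206.1, 282.7], 0.52), ([236.7, 185.6], 0.45)] [[0.7057, 0.3409, 0.0]]
orange [([243.2, 346.8], 0.85)] [[0.5602, 0.5457, 0.0]]
opener [([277.5, 142.0], 0.76)] [[0.5206, -0.3414, 0.0]]
stone_dish [([282.9, 346.6], 0.64)] [[0.4426, 0.5335, 0.0]]
top {'fx': 389.3342490874279, 'fy': 389.3342490874279, 'cx': 249.8637332024086, 'c
[... 911 characters left out ...]
0.5371, 0.0]]
{'t': 1.3, 'joint_positions': array([ 1.09490165e+00,  2.45106707e-01,  1.55780598e+00,  3.10493641e-06,
        1.33869558e+00, -1.74120259e-01]), 'joint_velocities': array([ 0.00034257, -0.00041836,  0.00027339,  0.0002248 , -0.00024671,
        0.00157263]), 'joint_torque': array([ 1.12746322e-03, -4.15839100e+01, -3.14868093e+01,  6.85265218e-02,
        2.89554609e-02,  1.52892483e-06]), 'ee_pos': array([0.1931995 , 0.62063241, 0.17004774]), 'tool_rot': array([-4.72229431e-01, -3.10589028e+00,  2.17202600e-05]), 'ft_force': array([0.33145476, 0.67619163, 0.13243411]), 'torque': array([0.01423558, 0.01537701, 0.0351369 ]), 'gripper_force': 0.0, 'width': 0.09408983519564222}
```

```bash
python3 - <<'E'
from h import *
a,b=[cv2.imread(f"pics/{n}0.png") for n in("scene","top")]
c=b[120:260,90:400]; cv2.imwrite("pics/topc.png",cv2.resize(c,None,fx=2.55,fy=2.55,interpolation=cv2.INTER_CUBIC))
c=a[100:370,160:340]; cv2.imwrite("pics/scc.png",cv2.resize(c,None,fx=2.2,fy=2.2,interpolation=cv2.INTER_CUBIC))
E
```

```text
(no output)
```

View pics/topc.png

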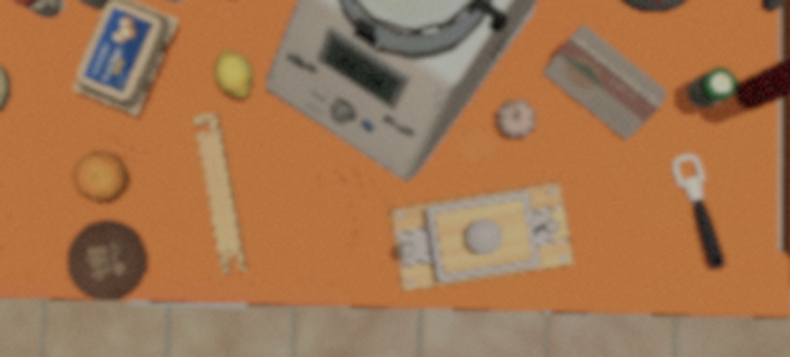

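View pics/scc.png

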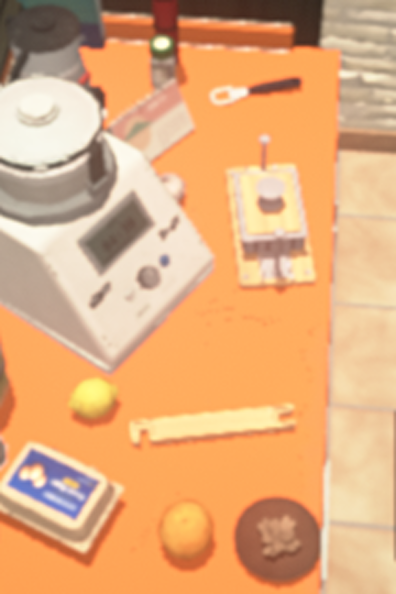

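```bash
python3 - <<'E'
from h import *
a,b=[cv2.imread(f"pics/{n}0.png") for n in("scene","top")]
z=lambda c,w,h:cv2.resize(c,(w,h),interpolation=cv2.INTER_CUBIC)
m=np.zeros((600,800,3),np.uint8)
m[:300,:800]=z(b[186:240,240:320][:30+0] if 0 else b[188:236,240:320][:,:],800,480)[90:390] if 0 else z(b[190:236,240:320],800,460)[0:300]
m=np.zeros((600,800,3),np.uint8)
m[:460,:800]=z(b[190:236,240:320],800,460)
cv2.imwrite("pics/m1.png",m[:460])
c=a[155:235,255:310]; cv2.imwrite("pics/m2.png",z(c,412,600))
for n in("top","scene"):
    for t in("press","bar"):
        for r in ctrl.outline_of(t,n)[:1]:
            g=r["region"].astype(np.uint8); k=max(cv2.findContours(g,0,1)[0],key=cv2.contourArea); (cx,cy),wh,an=cv2.minAreaRect(k)
            print(n,t,r["confidence"],r["box"],[np.round(at_z(n,p,.014 if t=="press" else .018),4).tolist() for p in cv2.boxPoints(((cx,cy),wh,an))])
E
```

```text
top press 0.67 [244.5, 192.6, 314.5, 230.7] [[0.526, 0.1222, 0.014], [0.5678, -0.1385, 0.014], [0.44, -0.1579, 0.014], [0.3981, 0.1014, 0.014]]
top bar 0.68 [245.4, 188.8, 313.0, 236.2] [[0.5211, 0.1199, 0.018], [0.5704, -0.1334, 0.018], [0.4465, -0.1565, 0.018], [0.3972, 0.0956, 0.018]]
scene press 0.56 [263.3, 157.2, 304.6, 229.9] [[0.5853, -0.1989, 0.014], [0.4459, -0.2368, 0.014], [0.3987, 0.1038, 0.014], [0.5228, 0.1352, 0.014]]
scene bar 0.95 [216.0, 285.4, 296.1, 299.6] [[0.6588, 0.3784, 0.018], [0.4254, 0.3218, 0.018], [0.418, 0.3675, 0.018], [0.6472, 0.4226, 0.018]]
```

View pics/m1.png

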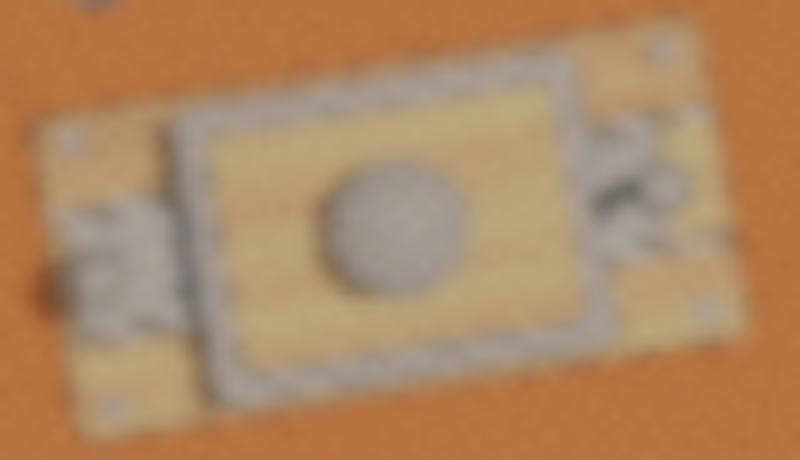

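View pics/m2.png

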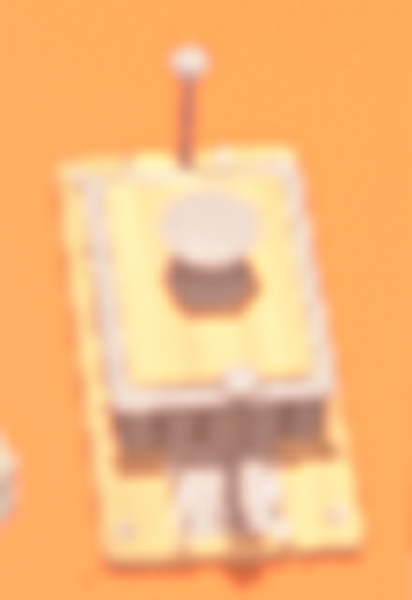

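```bash
python3 - <<'E'
from h import *
T=lambda x,y:(240+x/10-.45,190+y/10-.45); S=lambda x,y:(255+x/7.49-.43,155+y/7.5-.43)
P=lambda n,p,z:at_z(n,p,z)[:2]
tc=[P("top",T(*p),.014) for p in((35,118),(697,15),(750,335),(82,440))]
tc=np.array(tc);print("top corners",tc.round(4).tolist(),"c",tc.mean(0).round(4))
e=(tc[0]+tc[3]-tc[1]-tc[2])/2; print("len",np.linalg.norm(e),"ang",np.degrees(np.arctan2(e[1],e[0])))
w=(tc[0]+tc[1]-tc[2]-tc[3])/2; print("wid",np.linalg.norm(w),"ang",np.degrees(np.arctan2(w[1],w[0])))
print("cap top",P("top",T(396,228),.100),"scene",P("scene",S(210,228),.102))
print("heads top R",P("top",T(662,187),.118)," L",P("top",T(100,278),.118))
print("heads scene far",P("scene",S(188,60),.116),"near",P("scene",S(238,377),.116))
sc=np.array([P("scene",S(*p),.014) for p in((60,170),(298,150),(362,552),(105,558))]); print(sc.round(4).tolist(),sc.mean(0))
E
```

```text
top corners [[0.5218, 0.1144], [0.5663, -0.1332], [0.447, -0.1548], [0.4016, 0.0938]] c [ 0.4842 -0.0199]
len 0.2521691274256334 ang 100.26635822358529
wid 0.121550267024353 ang 10.012752495829906
cap top [ 0.48380708 -0.01753478] scene [ 0.48251283 -0.01718961]
heads top R [ 0.50029464 -0.1087093 ]  L [0.46392552 0.08607857]
heads scene far [ 0.49982077 -0.11238802] near [0.46392638 0.08354992]
[[0.563, -0.1274], [0.4428, -0.1527], [0.4005, 0.1], [0.52, 0.115]] [ 0.48158503 -0.01629798]
```

```bash
python3 - <<'E'
from h import *
b=cv2.imread("pics/top0.png"); hsv=cv2.cvtColor(b,cv2.COLOR_BGR2HSV)
roi=np.zeros(b.shape[:2],np.uint8); roi[163:230,162:190]=1
print(hsv[195,176],hsv[195,165])
s=hsv[...,1].astype(float); so=np.median(s[163:230,162:168]); sb=np.median(s[190:200,176:179]); print(so,sb)
m=((s<(so+sb)/2)&(roi>0)).astype(np.uint8)
k=max(cv2.findContours(m,0,1)[0],key=cv2.contourArea); r=cv2.minAreaRect(k); print(r)
q=np.array([at_z("top",p,.018)[:2] for p in cv2.boxPoints(r)]); print(q.round(4).tolist(),q.mean(0))
ys,xs=np.nonzero(m); 
pts=np.array([at_z("top",p,.018)[:2] for p in zip(xs,ys)]); c=pts.mean(0); u,sv,vt=np.linalg.svd(pts-c); print(len(pts),c,np.degrees(np.arctan2(vt[0,1],vt[0,0])), np.ptp((pts-c)@vt[0]),np.ptp((pts-c)@vt[1]))
for n in("scene","top"):
  ctrl.read_camera(n)
  for t in("bar_slot","bar_notch"): print(n,t,[(at_z(n,q["position"],.014)[:2].round(4).tolist(),q["confidence"]) for q in ctrl.place_of(t,n)[:2]])
x,y=R.from_rotvec(ctrl.read_state()["tool_rot"]).as_matrix()[:,:2].T; print("tool x",x,"y",y)
E
```

```text
[ 18  96 186] [ 13 168 182]
167.0 95.0
((175.67242431640625, 194.93104553222656), (62.52946090698242, 9.723566055297852), 79.50852966308594)
[[0.6522, 0.4129], [0.6597, 0.3767], [0.4287, 0.3257], [0.4212, 0.3615]] [0.54044425 0.36921161]
568 [0.5394823  0.36879211] -167.80984111796315 0.23660027943308526 0.03749039359030554
scene bar_slot [([0.4441, 0.3587], 0.59)]
scene bar_notch [([0.6302, 0.3822], 0.78)]
top bar_slot [([0.4394, 0.3577], 0.74), ([0.6553, -0.0718], 0.74)]
top bar_notch [([0.639, 0.3866], 0.81), ([0.7102, -0.322], 0.47)]
tool x [-9.54816073e-01  2.97197352e-01 -5.81769380e-06] y [ 2.97197352e-01  9.54816073e-01 -2.75107492e-05]
```

Call:
play_rows(
  rows=[
    [[-5,-1.7,0,0],[-5,-1.7,0,0],[-5,-1.7,0,0],[-5,-1.7,0,0],[-5,-1.7,0,0],[-5,-1.7,0,0],[-5,-1.7,0,0],[-5,-1.7,0,0]],
  ],
  fingers=0.75,
  squeeze=40,
)

```text
t: 2.8
ee_pos: [0.536, 0.3707, 0.1702]
tool_rot: [0.472, 3.106, 0.0]
ft_force: [0.1, 0.6, -0.3]
width: 0.0704
gripper_force: 0.0
```

Call:
play_rows(
  rows=[
    [[0,0,1.5,-0.172],[0,0,1.5,-0.172],[0,0,1.5,-0.172],[0,0,0,0],[0,0,0,0]],
  ],
)

```text
t: 3.42
ee_pos: [0.535, 0.3721, 0.1258]
tool_rot: [-0.332, 3.123, 0.001]
ft_force: [0.1, 0.4, 0.2]
width: 0.0706
gripper_force: 0.0
```

```bash
cat >> h.py <<'E'
def to(x,y,z,yaw):
    s=ctrl.read_state(); M=R.from_rotvec(s["tool_rot"]).as_matrix(); p=s["ee_pos"]
    cur=np.degrees(np.arctan2(M[1,0],M[0,0])); d=M.T@(np.array([x,y,z])-p)*100
    print("t",round(s["t"],2),"pos",p.round(4),"yaw",round(cur,2),"tilt",M[2].round(4),"F",s["ft_force"].round(2),"T",s["torque"].round(2),"w",round(s["width"],4),"\n shift cm",d.round(2),"turn",round(np.radians((cur-yaw+180)%360-180),3))
E
python3 -c "
from h import *
to(.540,.369,.03,192.3)"
```

```text
t 3.42 pos [0.535  0.3721 0.1258] yaw -167.86 tilt [-9.e-04  2.e-04 -1.e+00] F [0.15 0.45 0.15] T [ 0.04  0.   -0.  ] w 0.0706 
 shift cm [-0.41 -0.41  9.58] turn -0.003
```

Call:
play_rows(
  rows=[
    [[-0.8,-0.4,3,0],[0,0,3,0],[0,0,2.5,0],[0,0,2,0],[0,0,1.2,0],[0,0,0.4,0],[0,0,0.1,0],[0,0,0,0]],
  ],
)

```text
t: 4.42
ee_pos: [0.544, 0.37, 0.0039]
tool_rot: [-0.335, 3.122, 0.001]
ft_force: [-0.4, -0.0, -1.0]
width: 0.0704
gripper_force: 0.0
```

```bash
python3 -c "
from h import *
to(.544,.370,.003,192.3); im=snap('top','g.png'); cv2.imwrite('pics/gc.png',cv2.resize(im[140:250,120:260],None,fx=5,fy=5,interpolation=2))"
```

```text
t 4.42 pos [0.544  0.37   0.0039] yaw -167.73 tilt [-1.4e-03  3.0e-04 -1.0e+00] F [-0.38 -0.05 -0.96] T [-0.02  0.04 -0.  ] w 0.0704 
 shift cm [-0.    0.    0.09] turn -0.001
```

View pics/gc.png

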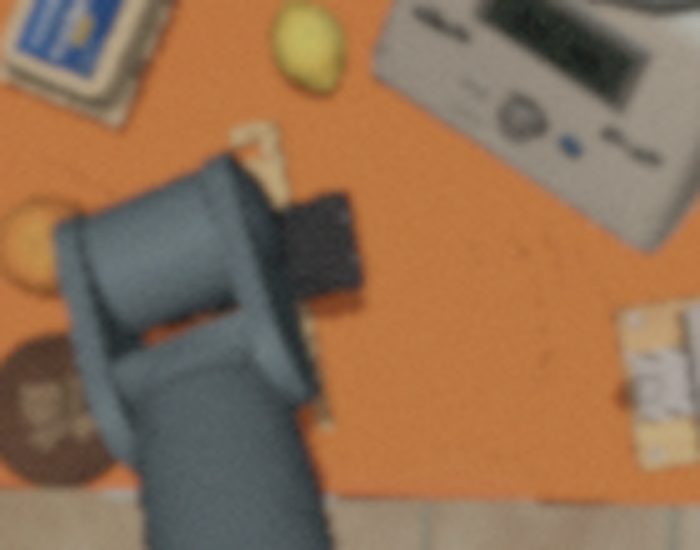

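Call:
play_rows(
  rows=[
    [[0,0,0.1,0],[0,0,0,0],[0,0,0,0],[0,0,0,0],[0,0,0,0],[0,0,0,0]],
  ],
  fingers=0,
  squeeze=50,
)

```text
t: 5.22
ee_pos: [0.5434, 0.3697, 0.0021]
tool_rot: [0.336, -3.124, 0.0]
ft_force: [0.1, -0.6, 0.8]
width: 0.0142
gripper_force: 0.0
```

Call:
play_rows(
  rows=[
    [[0,0,-1,0],[0,0,-2,0],[0,0,-4,0],[0,0,-4,0],[0,0,-3,0],[0,0,-2,0],[0,0,0,0],[0,0,0,0]],
  ],
)

```text
t: 6.22
ee_pos: [0.5426, 0.3693, 0.1607]
tool_rot: [0.336, -3.122, 0.001]
ft_force: [-0.6, -0.6, -0.9]
width: 0.0008
gripper_force: 0.0
```

```bash
python3 - <<'E'
from h import *
to(.465,-.055,.16,89.3)
for n in("top","scene"):
  ctrl.read_camera(n)
  for t in("bar_slot","bar_notch"): print(n,t,[(np.round(q["position"],1).tolist(),at_z(n,q["position"],.171)[:2].round(4).tolist(),round(q["confidence"],2)) for q in ctrl.place_of(t,n)[:2]])
E
```

```text
t 6.22 pos [0.5426 0.3693 0.1607] yaw -167.73 tilt [ 2.1e-03 -5.0e-04 -1.0e+00] F [-0.6  -0.64 -0.9 ] T [0.05 0.06 0.01] w 0.0008 
 shift cm [ 16.6  -39.81   0.12] turn 1.797
top bar_slot [([180.2, 219.6], [0.4515, 0.3179], 0.58)]
top bar_notch [([173.4, 170.2], [0.6178, 0.3467], 0.94)]
scene bar_slot [([288.2, 289.6], [0.44, 0.438], 0.56)]
scene bar_notch [([225.3, 295.7], [0.615, 0.4745], 0.62)]
```

```bash
python3 - <<'E'
from h import *
im=snap('scene','g2.png'); cv2.imwrite('pics/gc2.png',cv2.resize(im[200:360,160:340],None,fx=3.7,fy=3.7,interpolation=2))
print(proj("scene",[.5426,.3693,.0]),proj("scene",[.5426,.3693,.1607]))
E
```

```text
[np.float64(254.97303031171543), np.float64(294.7553338246795)] [np.float64(254.65436056384536), np.float64(267.90611277920925)]
```

View pics/gc2.png

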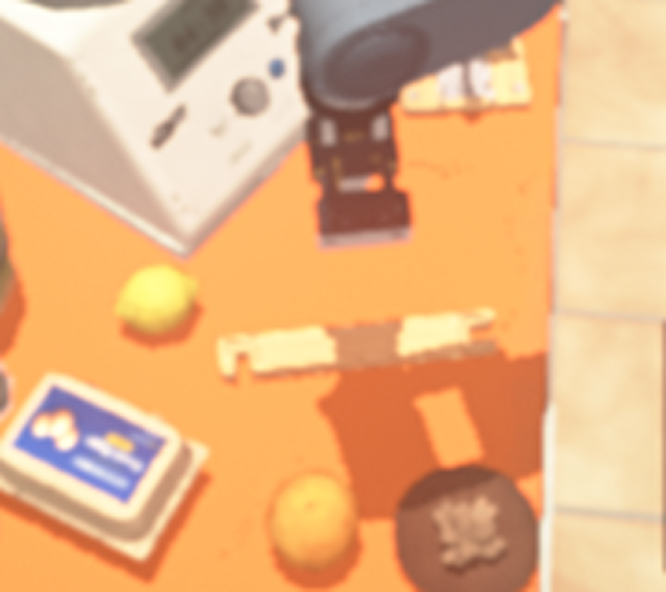

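```bash
cat > loc.py <<'E'
from h import *
def loc(n,box,f=None,z=.018):
    b=cv2.imread(f) if f else ctrl.read_camera(n)[:,:,::-1].copy()
    h=cv2.cvtColor(b,cv2.COLOR_BGR2HSV).astype(float); x0,y0,x1,y1=box
    sub=h[y0:y1,x0:x1,1]; t,_=cv2.threshold(sub.astype(np.uint8),0,1,cv2.THRESH_OTSU)
    m=(sub<t).astype(np.uint8); k=max(cv2.findContours(m,0,1)[0],key=cv2.contourArea); r=cv2.minAreaRect((k+np.array([x0,y0])).astype(np.float32))
    q=np.array([at_z(n,p,z)[:2] for p in cv2.boxPoints(r)]); print(n,f,r,q.mean(0).round(4),q.round(3).tolist())
E
python3 - <<'E'
from loc import *
loc("scene",(210,278,303,308),"pics/scene0.png"); loc("scene",(210,278,303,308),"pics/g2.png")
loc("top",(162,163,190,230),"pics/top0.png")
t=cv2.imread("pics/scene0.png")[270:310,205:305]; u=cv2.imread("pics/g2.png")[270:310,205:305]
v=ctrl.read_camera("top")[150:240,140:230,::-1]
m=np.vstack([cv2.resize(t,(500,200),interpolation=2),cv2.resize(u,(500,200),interpolation=2)]); w=cv2.resize(v.copy(),(300,300),interpolation=2)
w=np.vstack([w,np.zeros((100,300,3),np.uint8)]); cv2.imwrite("pics/cmp.png",np.hstack([m,w]))
E
```

```text
scene pics/scene0.png ((256.0548400878906, 292.0119934082031), (10.617801666259766, 74.96381378173828), 83.8844985961914) [0.5385 0.3689] [[0.659, 0.376], [0.425, 0.324], [0.419, 0.362], [0.65, 0.413]]
scene pics/g2.png ((234.41464233398438, 294.2317199707031), (10.490996360778809, 31.472990036010742), 83.6598129272461) [0.6064 0.3835] [[0.659, 0.376], [0.562, 0.354], [0.554, 0.391], [0.65, 0.413]]
top pics/top0.png ((175.58421325683594, 194.85476684570312), (62.7115478515625, 9.86923885345459), 79.50852966308594) [0.5407 0.3696] [[0.653, 0.414], [0.66, 0.377], [0.429, 0.326], [0.421, 0.362]]
```

View pics/cmp.png

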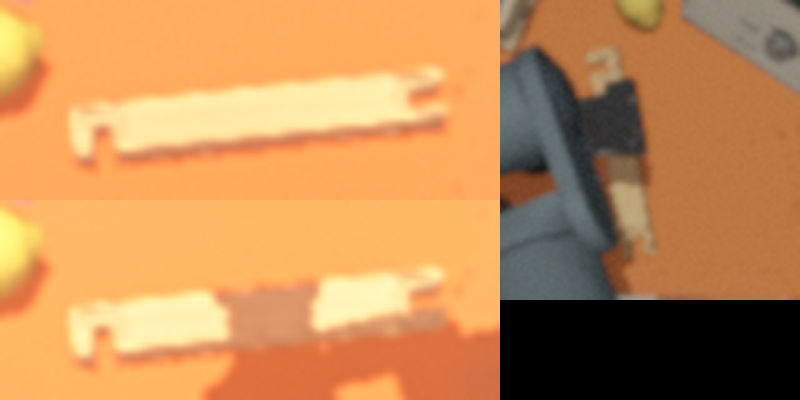

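```bash
python3 - <<'E'
from h import *
p=np.array([.5426,.3693,.1607]); y=np.array([-.213,.977,0]); x=np.array([-.977,-.213,0]);k=np.array([0,0,1])
for h in(.097,.15):
  for s in(-1,1):
    q=p+y*.0885+x*s*.0375+k*h; a=proj("scene",q); print("scene",h,s,(a[0]-160)*3.7,(a[1]-200)*3.7)
    q=p-y*.0885+x*s*.0375+k*h; a=proj("top",q); print("top",h,s,500+(a[0]-140)*3.333,(a[1]-150)*3.333)
s=ctrl.read_state(); print(s)
E
```

```text
scene 0.097 -1 311.98965582825497 288.6574858756989
top 0.097 -1 649.1903287696218 79.56757543598923
scene 0.097 1 414.366278994636 278.15427820225756
top 0.097 1 663.4551080378953 157.18608584962786
scene 0.15 -1 310.31285788560365 249.54633575948546
top 0.15 -1 638.0895241639324 73.91862136877714
scene 0.15 1 415.8935285973042 238.8623337365147
top 0.15 1 652.9568175609134 155.01720522677766
{'t': 6.625, 'joint_positions': array([ 4.25243074e-01,  2.68586038e-01,  1.54538302e+00, -2.18440745e-05,
        1.32834147e+00, -1.35973716e+00]), 'joint_velocities': array([-0.00137531, -0.00476239, -0.00308043, -0.00151384,  0.00224694,
        0.00027241]), 'joint_torque': array([-2.07201585e-03, -4.22335768e+01, -3.12196934e+01, -2.32497896e-04,
        7.89714069e-02, -1.46181367e-05]), 'ee_pos': array([0.54320159, 0.36960443, 0.16160421]), 'tool_rot': array([ 3.35732600e-01, -3.12292265e+00,  3.84286585e-04]), 'ft_force': array([ 0.22051159, -0.09162713,  0.03799834]), 'torque': array([ 0.04411446,  0.02865364, -0.00163575]), 'gripper_force': 0.0, 'width': 0.00037836867925105245}
```

Call:
play_rows(
  rows=[
    [[0,0,4,0],[0,0,4,0],[0,0,3,0],[0,0,1.5,0],[0,0,0.7,0],[0,0,0,0],[0,0,0,0]],
  ],
)

```text
t: 7.5
ee_pos: [0.5444, 0.3701, 0.0315]
tool_rot: [-0.336, 3.121, 0.001]
ft_force: [0.0, -0.4, 1.2]
width: 0.0005
gripper_force: 0.0
```

Call:
play_rows(
  rows=[
    [[0,0,0.2,0],[0,0,0.2,0],[0,0,0.2,0],[0,0,0.2,0],[0,0,0.2,0],[0,0,0.1,0],[0,0,0,0]],
  ],
)

```text
t: 8.38
ee_pos: [0.5433, 0.3697, 0.0189]
tool_rot: [0.336, -3.123, 0.0]
ft_force: [-0.2, -0.4, -0.6]
width: 0.0006
gripper_force: 0.0
```

Call:
play_rows(
  rows=[
    [[0,0,0.1,0],[0,0,0.1,0],[0,0,0,0],[0,0,0,0]],
  ],
)

```text
t: 8.88
ee_pos: [0.5434, 0.3697, 0.0171]
tool_rot: [-0.336, 3.124, 0.0]
ft_force: [-0.4, 0.5, 0.3]
width: 0.0
gripper_force: 0.0
```

Call:
play_rows(
  rows=[
    [[0,0,0.1,0],[0,0,0.1,0],[0,0,0,0],[0,0,0,0]],
  ],
)

```text
t: 9.38
ee_pos: [0.5434, 0.3697, 0.015]
tool_rot: [-0.336, 3.124, 0.0]
ft_force: [-0.6, 0.2, 0.9]
width: 0.0005
gripper_force: 0.0
```

```bash
python3 - <<'E'
from h import *
im=snap('scene','g3.png'); z=cv2.resize(im[225:325,200:310],None,fx=5,fy=5,interpolation=2)
p=proj("scene",[.5434,.3697,.015]); print((p[0]-200)*5,(p[1]-225)*5)
im2=snap('top','g3t.png'); z2=cv2.resize(im2[150:250,145:200],None,fx=5,fy=5,interpolation=2)
cv2.imwrite("pics/g3c.png",np.hstack([z,z2[:,:240]])[:500])
E
```

```text
273.41234107955313 337.57831493398186
```

View pics/g3c.png

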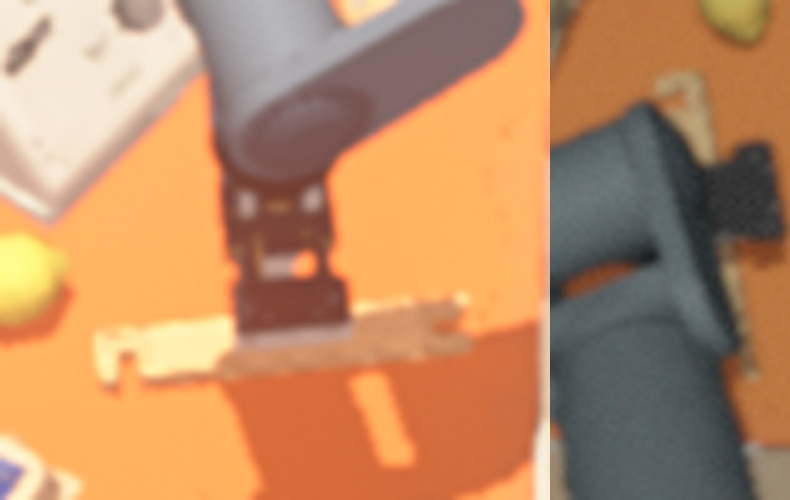

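Call:
play_rows(
  rows=[
    [[0,0,0.1,0],[0,0,0.1,0],[0,0,0.1,0],[0,0,0.1,0],[0,0,0,0]],
  ],
)

```text
t: 10.1
ee_pos: [0.5433, 0.3696, 0.0109]
tool_rot: [0.336, -3.123, 0.0]
ft_force: [-0.1, -0.1, -0.6]
width: 0.0005
gripper_force: 0.0
```

Call:
play_rows(
  rows=[
    [[0,0,0.1,0],[0,0,0.1,0],[0,0,0.1,0],[0,0,0,0]],
  ],
)

```text
t: 10.6
ee_pos: [0.5433, 0.3697, 0.0079]
tool_rot: [0.336, -3.123, 0.0]
ft_force: [-0.6, 0.1, 0.4]
width: 0.0008
gripper_force: 0.0
```

```bash
python3 -c "
from h import *
to(.544,.370,.003,192.3)"
```

```text
t 10.6 pos [0.5433 0.3697 0.0079] yaw -167.72 tilt [ 2.e-04 -0.e+00 -1.e+00] F [-0.57  0.11  0.38] T [ 0.02 -0.02  0.02] w 0.0008 
 shift cm [-0.08  0.02  0.49] turn -0.0
```

Call:
play_rows(
  rows=[
    [[0,0,0.1,0],[0,0,0.1,0],[0,0,0.1,0],[0,0,0.1,0],[0,0,0.1,0],[0,0,0.1,0],[0,0,0,0]],
  ],
)

```text
t: 11.48
ee_pos: [0.5433, 0.3696, 0.0019]
tool_rot: [0.336, -3.123, 0.0]
ft_force: [0.9, 0.4, 0.1]
width: 0.0005
gripper_force: 0.0
```

Call:
play_rows(
  rows=[
    [[0,0,0.1,0],[0,0,0.1,0],[0,0,0,0]],
  ],
)

```text
t: 11.85
ee_pos: [0.5433, 0.3696, -0.0001]
tool_rot: [0.336, -3.123, 0.0]
ft_force: [-0.6, -0.3, -0.6]
width: 0.0008
gripper_force: 0.0
```

```bash
python3 - <<'E'
from h import *
im=cv2.imread("pics/g3t.png"); v=im.max(2); print("dark top"); 
m=(v<75).astype(np.uint8); n,l,st,c=cv2.connectedComponentsWithStats(m[150:250,145:220]); print(st[1:],c[1:])
im=cv2.imread("pics/g3.png"); v=im.max(2); m=(v<90).astype(np.uint8); n,l,st,c=cv2.connectedComponentsWithStats(m[225:325,200:310]); print(st[1:],c[1:])
p=np.array([.5434,.3697,.015]); y=np.array([-.213,.977,0]); x=np.array([-.977,-.213,0]);k=np.array([0,0,1])
for cam in("top","scene"):
  o=np.array([145,150]) if cam=="top" else np.array([200,225])
  for h in(.097,.2):
    print(cam,h,[(np.array(proj(cam,p+y*s*.0885+x*u*.0375+k*h))-o).round(1).tolist() for s,u in((-1,-1),(-1,1),(1,1),(1,-1))])
E
```

```text
dark top
[[ 19  21  27  79 548]
 [  0  48  22  13  71]
 [  0  71   2   4   7]
 [  2  84   1   1   1]] [[33.5310219  50.41970803]
 [10.95774648 52.56338028]
 [ 0.42857143 72.71428571]
 [ 2.         84.        ]]
[] []
top 0.097 [[47.5, 27.6], [51.3, 48.5], [2.2, 58.0], [-1.5, 37.2]]
top 0.2 [[42.1, 24.9], [46.3, 47.4], [-6.9, 57.7], [-10.8, 35.2]]
scene 0.097 [[39.4, 28.5], [63.1, 26.2], [70.7, 76.4], [45.1, 79.1]]
scene 0.2 [[38.4, 9.3], [63.3, 6.8], [71.4, 58.4], [44.4, 61.2]]
```

Call:
play_rows(
  rows=[
    [[0,0,0.1,0],[0,0,0.1,0],[0,0,0.1,0],[0,0,0.1,0],[0,0,0,0]],
  ],
)

```text
t: 12.48
ee_pos: [0.5433, 0.3697, -0.0041]
tool_rot: [0.336, -3.123, 0.0]
ft_force: [0.2, 0.6, 0.1]
width: 0.0005
gripper_force: 0.0
```

Call:
play_rows(
  rows=[
    [[0,0,0.1,0],[0,0,0.1,0],[0,0,0.1,0],[0,0,0.1,0],[0,0,0,0]],
  ],
)

```text
t: 13.1
ee_pos: [0.5433, 0.3696, -0.0081]
tool_rot: [0.336, -3.123, 0.0]
ft_force: [0.1, 0.3, 0.8]
width: 0.0006
gripper_force: 0.0
```

Call:
play_rows(
  rows=[
    [[0,0,0.1,0],[0,0,0.1,0],[0,0,0.1,0],[0,0,0.1,0],[0,0,0,0]],
  ],
)

```text
t: 13.72
ee_pos: [0.5433, 0.3697, -0.0121]
tool_rot: [0.336, -3.123, 0.0]
ft_force: [-1.0, -0.3, 0.6]
width: 0.0006
gripper_force: 0.0
```

Call:
play_rows(
  rows=[
    [[0,0,0.1,0],[0,0,0.1,0],[0,0,0.1,0],[0,0,0.1,0],[0,0,0,0]],
  ],
)

```text
t: 14.35
ee_pos: [0.5433, 0.3696, -0.0161]
tool_rot: [0.336, -3.123, 0.0]
ft_force: [-0.2, -0.6, 0.5]
width: -0.0001
gripper_force: 0.0
```

```bash
python3 -c "
from h import *
to(.544,.370,.003,192.3)
snap('scene','g4.png')"
```

```text
t 14.35 pos [ 0.5433  0.3696 -0.0161] yaw -167.73 tilt [ 2.e-04 -0.e+00 -1.e+00] F [-0.18 -0.64  0.49] T [-0.03  0.04  0.01] w -0.0001 
 shift cm [-0.08  0.02 -1.91] turn -0.0
```

Call:
play_rows(
  rows=[
    [[0,0,0.1,0],[0,0,0.1,0],[0,0,0.1,0],[0,0,0.1,0],[0,0,0,0]],
  ],
)

```text
t: 15.02
ee_pos: [0.5435, 0.3697, -0.0172]
tool_rot: [0.336, -3.123, 0.001]
ft_force: [-6.4, -2.9, 15.3]
width: 0.0002
gripper_force: 7.7
```

Call:
play_rows(
  rows=[
    [[0,0,0.1,0],[0,0,0.1,0],[0,0,0.1,0],[0,0,0.1,0],[0,0,0,0]],
  ],
)

```text
t: 15.65
ee_pos: [0.5437, 0.3698, -0.0174]
tool_rot: [0.337, -3.121, 0.003]
ft_force: [-16.7, -9.5, 36.9]
width: 0.0006
gripper_force: 18.3
```

Call:
play_rows(
  rows=[
    [[0,0,-1,0],[0,0,-2.5,0],[0,0,0,0],[0,0,0,0],[0,0,0,0],[0,0,0,0],[0,0,0,0],[0,0,0,0]],
  ],
  fingers=0.8,
)

```text
t: 16.65
ee_pos: [0.5433, 0.3696, 0.0109]
tool_rot: [0.336, -3.123, 0.0]
ft_force: [-0.2, -0.0, 0.8]
width: 0.0746
gripper_force: 0.0
```

Call:
play_rows(
  rows=[
    [[0,0,1,0],[0,0,1,0],[0,0,0.5,0],[0,0,0,0]],
  ],
)

```text
t: 17.15
ee_pos: [0.5428, 0.3694, -0.0148]
tool_rot: [0.336, -3.122, 0.001]
ft_force: [0.1, 0.2, -0.2]
width: 0.0751
gripper_force: 0.0
```

Call:
play_rows(
  rows=[
    [[0,0,0.3,0],[0,0,0.3,0],[0,0,0.3,0],[0,0,0.2,0],[0,0,0,0]],
  ],
)

```text
t: 17.77
ee_pos: [0.5432, 0.3696, -0.0252]
tool_rot: [0.336, -3.123, 0.0]
ft_force: [-0.1, 0.2, -0.0]
width: 0.0752
gripper_force: 0.0
```

Call:
play_rows(
  rows=[
    [[0,0,0.3,0],[0,0,0.2,0],[0,0,0.1,0],[0,0,0,0]],
  ],
)

```text
t: 18.27
ee_pos: [0.5433, 0.3696, -0.031]
tool_rot: [0.336, -3.123, 0.0]
ft_force: [-0.1, -0.8, -0.0]
width: 0.0753
gripper_force: 0.0
```

Call:
play_rows(
  rows=[
    [[0,0,0,0],[0,0,0,0],[0,0,0,0],[0,0,0,0],[0,0,0,0],[0,0,0,0]],
  ],
  fingers=0,
  squeeze=50,
)

```text
t: 19.02
ee_pos: [0.5434, 0.3697, -0.0309]
tool_rot: [-0.336, 3.124, 0.0]
ft_force: [-0.5, -0.3, 0.1]
width: 0.0335
gripper_force: 50.0
```

Call:
play_rows(
  rows=[
    [[0,0,-0.6,0],[0,0,-2,0],[0,0,-4,0],[0,0,-4.5,0],[0,0,-4,0],[2.5,0.5,-1,0],[3.5,0.8,0,0],[1.6,0.3,0,0]],
  ],
)

```text
t: 20.02
ee_pos: [0.4646, 0.3693, 0.1313]
tool_rot: [-0.337, 3.122, 0.001]
ft_force: [0.5, 0.4, -1.2]
width: 0.0334
gripper_force: 50.0
```

Call:
play_rows(
  rows=[
    [[0,0,0,0.15],[0,0,0,0.18],[0,0,0,0.18],[0,0,0,0.18],[0,0,0,0.18],[0,0,0,0.18],[0,0,0,0.18],[0,0,0,0.18]],
  ],
)

```text
t: 21.02
ee_pos: [0.4661, 0.3691, 0.1306]
tool_rot: [1.776, 2.591, 0.001]
ft_force: [-0.6, -0.2, -1.1]
width: 0.0335
gripper_force: 50.0
```

Call:
play_rows(
  rows=[
    [[0,0,0,0.18],[0,0,0,0.15],[0,0,0,0.06],[0,0,0,0],[0,0,0,0]],
  ],
)

```text
t: 21.65
ee_pos: [0.4659, 0.3691, 0.1303]
tool_rot: [2.237, 2.205, 0.0]
ft_force: [-0.3, 0.5, -1.4]
width: 0.0332
gripper_force: 50.0
```

```bash
cat > tri.py <<'E'
from h import *
def tri(t):
    A=np.zeros((3,3));b=np.zeros(3);r=[]
    for n in("top","scene"):
        q=ctrl.place_of(t,n)
        if not q: r.append((n,None)); continue
        p=q[0]["position"]; r.append((n,np.round(p,1).tolist(),round(q[0]["confidence"],2)))
        o,d=ray(n,p); d=d/np.linalg.norm(d); P=np.eye(3)-np.outer(d,d); A+=P;b+=P@o
    print(t,np.linalg.lstsq(A,b,rcond=None)[0].round(4),r)
def tri2():
    for n in("top","scene"): ctrl.read_camera(n)
    for t in("bar_slot","bar_notch","bar","cap_top","post_line"): tri(t)
E
python3 - <<'E'
from tri import *
to(.465,-.05,.13,89.5); tri2()
E
```

```text
t 21.65 pos [0.4659 0.3691 0.1303] yaw 89.18 tilt [ 0.e+00  3.e-04 -1.e+00] F [-0.33  0.5  -1.41] T [-0.05  0.04  0.01] w 0.0332 
 shift cm [-4.191e+01  5.100e-01  3.000e-02] turn -0.006
bar_slot [ 0.4718  0.291  -0.1543] [('top', None), ('scene', [277.4, 298.4], 0.86)]
bar_notch [0.4565 0.2688 0.175 ] [('top', [194.6, 217.7], 0.7), ('scene', [286.9, 239.7], 0.56)]
bar [0.4696 0.3683 0.1553] [('top', [166.6, 213.1], 0.89), ('scene', [280.1, 270.7], 0.55)]
cap_top [ 0.4787 -0.0246 -0.0007] [('top', [279.6, 213.7], 0.58), ('scene', None)]
post_line [ 0.4918 -0.0212  0.1018] [('top', [280.3, 211.6], 0.71), ('scene', [278.6, 183.9], 0.79)]
```

Call:
play_rows(
  rows=[
    [[-4,0,0,0],[-6,0,0,0],[-6,0,0,0],[-6,0,0,0],[-6,0,0,0],[-6,0,0,0],[-5,0,0,0],[-3,0,0,0]],
  ],
)

```text
t: 23.25
ee_pos: [0.4593, -0.053, 0.1304]
tool_rot: [2.24, 2.202, 0.0]
ft_force: [-0.2, 0.1, -2.1]
width: 0.0332
gripper_force: 50.0
```

Call:
play_rows(
  rows=[
    [[-0.8,0,0,0],[0,0,0,0],[0,0,0,0]],
  ],
)

```text
t: 23.62
ee_pos: [0.4593, -0.0577, 0.13]
tool_rot: [-2.236, -2.206, -0.0]
ft_force: [0.1, 0.2, -1.0]
width: 0.0335
gripper_force: 50.0
```

```bash
python3 - <<'E'
from tri import *
to(.463,-.0586,.13,89.5); tri2()
c=[]
for n,b in(("top",(225,180,330,250)),("scene",(240,120,330,250))):
    im=snap(n,n+"p.png"); c.append(cv2.resize(im[b[1]:b[3],b[0]:b[2]],(480,320) if n=="top" else (320,462),interpolation=2))
m=np.zeros((470,800,3),np.uint8); m[:320,:480]=c[0]; m[:462,480:]=c[1]; cv2.imwrite("pics/p1.png",m)
E
```

```text
t 23.62 pos [ 0.4593 -0.0577  0.13  ] yaw 89.22 tilt [ 4.e-04 -2.e-04 -1.e+00] F [ 0.07  0.2  -1.05] T [-0.04  0.05 -0.05] w 0.0335 
 shift cm [-0.08  0.37 -0.  ] turn -0.005
bar_slot [0.4603 0.0518 0.184 ] [('top', [259.4, 218.0], 0.48), ('scene', [289.9, 184.6], 0.57)]
bar_notch [ 0.4947 -0.3296  0.0211] [('top', [362.9, 201.1], 0.7), ('scene', [293.2, 141.8], 0.89)]
bar [ 0.4653 -0.1085  0.1075] [('top', None), ('scene', [289.0, 165.6], 0.98)]
cap_top [ 0.5718 -0.0955 -1.4336] [('top', [281.4, 212.8], 0.38), ('scene', [243.7, 345.0], 0.62)]
post_line [ 0.4889 -0.0304  0.0989] [('top', [282.8, 210.3], 0.55), ('scene', [281.7, 182.7], 0.66)]
```

View pics/p1.png

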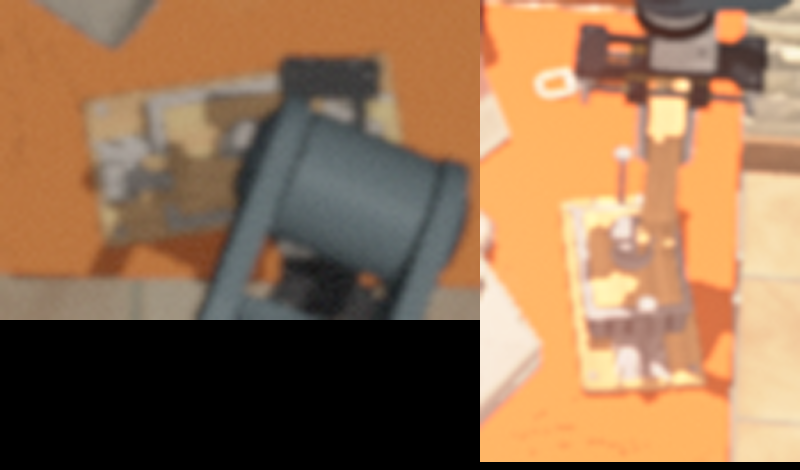

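Call:
play_rows(
  rows=[
    [[-0.4,0.3,0,0],[0,0,1,0],[0,0,1.5,0],[0,0,1.5,0],[0,0,0.8,0],[0,0,0.2,0],[0,0,0,0],[0,0,0,0]],
  ],
)

```text
t: 25.32
ee_pos: [0.4627, -0.063, 0.0806]
tool_rot: [2.237, 2.204, 0.001]
ft_force: [-0.2, 0.7, -1.7]
width: 0.0333
gripper_force: 50.0
```

```bash
python3 - <<'E'
from tri import *
to(.463,-.0586,.06,89.5); tri2(); snap("scene","p2.png")
E
```

```text
t 25.32 pos [ 0.4627 -0.063   0.0806] yaw 89.14 tilt [-4.0e-04  1.1e-03 -1.0e+00] F [-0.2   0.72 -1.67] T [-0.15  0.04  0.02] w 0.0333 
 shift cm [0.44 0.02 2.06] turn -0.006
bar_slot [0.4683 0.045  0.1336] [('top', [261.4, 217.7], 0.47), ('scene', [284.7, 192.7], 0.69)]
bar_notch [ 0.452  -0.1382  0.1376] [('top', None), ('scene', [293.5, 154.2], 0.95)]
bar [ 0.4577 -0.0835  0.0773] [('top', None), ('scene', [290.3, 176.4], 0.93)]
cap_top [ 0.4801 -0.0347  0.0006] [('top', [282.3, 213.4], 0.6), ('scene', None)]
post_line [ 0.4908 -0.0248  0.1029] [('top', [281.3, 209.3], 0.76), ('scene', [281.5, 183.1], 0.57)]
```

Call:
play_rows(
  rows=[
    [[0,0,0.2,0],[0,0,0.2,0],[0,0,0.1,0],[0,0,0.1,0],[0,0,0,0]],
  ],
)

```text
t: 26.6
ee_pos: [0.4622, -0.0628, 0.074]
tool_rot: [-2.238, -2.205, 0.0]
ft_force: [0.4, -0.1, -1.7]
width: 0.0335
gripper_force: 50.0
```

Call:
play_rows(
  rows=[
    [[0,0,0.1,0],[0,0,0.1,0],[0,0,0.1,0],[0,0,0,0],[0,0,0,0]],
  ],
)

```text
t: 27.22
ee_pos: [0.4623, -0.0628, 0.0711]
tool_rot: [2.238, 2.205, 0.0]
ft_force: [0.0, 0.2, -2.0]
width: 0.0331
gripper_force: 50.0
```

Call:
play_rows(
  rows=[
    [[0,0,0.1,0],[0,0,0.1,0],[0,0,0.1,0],[0,0,0,0],[0,0,0,0]],
  ],
)

```text
t: 27.85
ee_pos: [0.4624, -0.063, 0.0682]
tool_rot: [2.238, 2.204, 0.0]
ft_force: [-1.2, -0.3, 1.8]
width: 0.0336
gripper_force: 50.0
```

Call:
play_rows(
  rows=[
    [[0,0,0.1,0],[0,0,0.1,0],[0,0,0.1,0],[0,0,0.1,0],[0,0,0.1,0],[0,0,0.1,0],[0,0,0,0]],
  ],
)

```text
t: 28.72
ee_pos: [0.4624, -0.063, 0.0622]
tool_rot: [2.238, 2.204, 0.0]
ft_force: [-0.6, -1.2, 4.5]
width: 0.0334
gripper_force: 50.0
```

Call:
play_rows(
  rows=[
    [[0,0,0.1,0],[0,0,0.1,0],[0,0,0.1,0],[0,0,0.1,0],[0,0,0.1,0],[0,0,0.1,0],[0,0,0.1,0],[0,0,0,0]],
  ],
)

```text
t: 29.72
ee_pos: [0.4625, -0.0631, 0.0555]
tool_rot: [2.238, 2.204, -0.0]
ft_force: [-3.1, -1.8, 8.3]
width: 0.0336
gripper_force: 50.0
```

```bash
python3 - <<'E'
from tri import *
to(.463,-.0586,.0555,89.5); tri2(); snap("scene","p3.png"); snap("top","p3t.png")
E
```

```text
t 29.73 pos [ 0.4625 -0.0631  0.0555] yaw 89.15 tilt [-4.e-04  3.e-04 -1.e+00] F [-3.13 -1.81  8.31] T [-0.15  0.5   0.03] w 0.0336 
 shift cm [0.45 0.04 0.  ] turn -0.006
bar_slot [0.4593 0.053  0.1026] [('top', [259.0, 217.8], 0.47), ('scene', [289.1, 200.6], 0.89)]
bar_notch [ 0.4534 -0.1313  0.1296] [('top', None), ('scene', [292.9, 157.1], 0.81)]
bar [ 0.4573 -0.0792  0.0728] [('top', None), ('scene', [290.3, 178.1], 0.92)]
cap_top [ 0.4806 -0.0207  0.0775] [('top', [279.7, 213.5], 0.61), ('scene', [282.7, 188.8], 0.61)]
post_line [ 0.4884 -0.0283  0.0958] [('top', [282.2, 212.7], 0.61), ('scene', [279.5, 183.6], 0.81)]
```

```bash
python3 - <<'E'
from h import *
a=cv2.imread("pics/p3.png")[150:235,262:312]; b=cv2.imread("pics/p3t.png")[195:235,238:285]
A=cv2.resize(a,None,fx=7,fy=7,interpolation=2); B=cv2.resize(b,None,fx=9,fy=9,interpolation=2)
m=np.zeros((595,350+423,3),np.uint8); m[:,:350]=A; m[:360,350:]=B; cv2.imwrite("pics/p3c.png",m)
E
```

```text
(no output)
```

View pics/p3c.png

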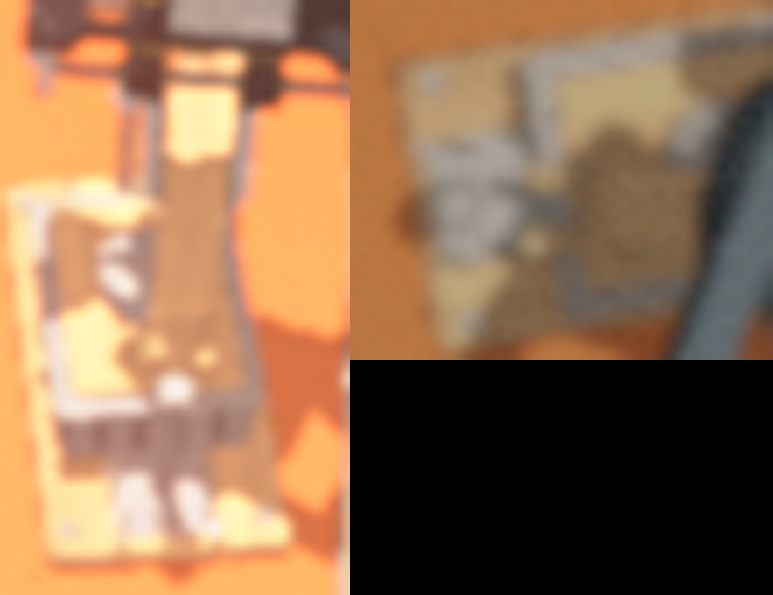

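Call:
play_rows(
  rows=[
    [[0.2,0,0,0],[0.3,0,0,0],[0.3,0,0,0],[0.3,0,0,0],[0.3,0,0,0],[0.3,0,0,0],[0.2,0,0,0],[0,0,0,0]],
  ],
)

```text
t: 31.42
ee_pos: [0.4641, -0.045, 0.0563]
tool_rot: [2.235, 2.202, 0.001]
ft_force: [-1.0, -4.9, 7.3]
width: 0.0339
gripper_force: 50.0
```

Call:
play_rows(
  rows=[
    [[0.2,0,0,0],[0.2,0,0,0],[0.2,0,0,0],[0.2,0,0,0],[0.2,0,0,0],[0,0,0,0]],
  ],
)

```text
t: 32.17
ee_pos: [0.4643, -0.0351, 0.0563]
tool_rot: [2.235, 2.202, 0.001]
ft_force: [-0.6, -6.1, 8.2]
width: 0.0334
gripper_force: 50.0
```

Call:
play_rows(
  rows=[
    [[0.2,0,0,0],[0.2,0,0,0],[0.2,0,0,0],[0.1,0,0,0],[0,0,0,0]],
  ],
)

```text
t: 32.8
ee_pos: [0.4644, -0.0282, 0.0563]
tool_rot: [2.235, 2.202, 0.001]
ft_force: [-0.4, -5.6, 7.4]
width: 0.0332
gripper_force: 50.0
```

Call:
play_rows(
  rows=[
    [[0.1,0,0,0],[0.1,0,0,0],[0.1,0,0,0],[0,0,0,0]],
  ],
)

```text
t: 33.3
ee_pos: [0.4645, -0.0253, 0.0563]
tool_rot: [2.234, 2.202, 0.001]
ft_force: [0.1, -5.7, 8.2]
width: 0.034
gripper_force: 50.0
```

Call:
play_rows(
  rows=[
    [[0.1,0,0,0],[0.1,0,0,0],[0.1,0,0,0],[0,0,0,0]],
  ],
)

```text
t: 33.8
ee_pos: [0.4645, -0.0223, 0.0563]
tool_rot: [2.234, 2.202, 0.001]
ft_force: [0.2, -4.5, 7.1]
width: 0.0332
gripper_force: 50.0
```

Call:
play_rows(
  rows=[
    [[0.1,0,0,0],[0.1,0,0,0],[0,0,0,0]],
  ],
)

```text
t: 34.17
ee_pos: [0.4645, -0.0203, 0.0563]
tool_rot: [2.234, 2.202, 0.0]
ft_force: [-0.6, -4.3, 6.3]
width: 0.0334
gripper_force: 50.0
```

Call:
play_rows(
  rows=[
    [[0.1,0,0,0],[0.1,0,0,0],[0,0,0,0]],
  ],
)

```text
t: 34.55
ee_pos: [0.4646, -0.0183, 0.0563]
tool_rot: [2.234, 2.202, 0.0]
ft_force: [-0.2, -4.8, 7.4]
width: 0.0331
gripper_force: 50.0
```

Call:
play_rows(
  rows=[
    [[0.1,0,0,0],[0.1,0,0,0],[0,0,0,0]],
  ],
)

```text
t: 34.92
ee_pos: [0.4646, -0.0174, 0.0565]
tool_rot: [2.233, 2.201, -0.002]
ft_force: [-1.0, -8.7, 6.9]
width: 0.0338
gripper_force: 50.0
```

```bash
python3 - <<'E'
from tri import *
to(.463,-.0586,.0555,89.5); tri2()
E
```

```text
t 34.92 pos [ 0.4646 -0.0174  0.0565] yaw 89.18 tilt [-0.0056  0.0035 -1.    ] F [-1.02 -8.71  6.87] T [-1.84  0.18 -0.16] w 0.0338 
 shift cm [-4.12 -0.1   0.12] turn -0.006
bar_slot [0.4603 0.0908 0.1138] [('top', [248.2, 218.1], 0.48), ('scene', [287.5, 207.0], 0.68)]
bar_notch [ 0.4616 -0.1097  0.1216] [('top', [306.0, 220.7], 0.7), ('scene', [289.0, 162.7], 0.97)]
bar [0.5481 0.2819 0.4488] [('top', [178.8, 151.4], 0.24), ('scene', [289.2, 189.4], 0.76)]
cap_top [ 0.4692 -0.055   0.053 ] [('top', None), ('scene', [286.4, 186.4], 0.61)]
post_line [ 0.4894 -0.0295  0.0939] [('top', [282.5, 212.3], 0.72), ('scene', [279.4, 183.7], 0.69)]
```

Call:
play_rows(
  rows=[
    [[-0.05,0,0.1,0],[0,0.2,0,-0.02],[0,0.2,0,-0.02],[0,0.21,0,-0.02],[0,0.21,0,-0.02],[0,0.21,0,-0.02],[0,0.21,0,-0.02],[0,0,0,0]],
  ],
)

```text
t: 36.52
ee_pos: [0.4764, -0.0167, 0.0554]
tool_rot: [2.099, 2.332, -0.002]
ft_force: [-3.0, -7.7, 9.5]
width: 0.0334
gripper_force: 50.0
```

```bash
cat >> h.py <<'E'
def arc():
    s=ctrl.read_state(); M=R.from_rotvec(s["tool_rot"]).as_matrix(); p=s["ee_pos"]; q=p+.104*M[:,0]
    print("slot est",q.round(4),"yaw",round(np.degrees(np.arctan2(M[1,0],M[0,0])),2),"z",p[2].round(4),"F",s["ft_force"].round(1),"T",s["torque"].round(2),"tilt",M[2,:2].round(4))
E
python3 -c "
from h import *
arc()"
```

```text
slot est [0.4655 0.0867 0.055 ] yaw 96.03 z 0.0554 F [-3.  -7.7  9.5] T [-1.28  0.58 -0.09] tilt [-0.0039  0.0014]
```

Call:
play_rows(
  rows=[
    [[0,0.21,0,-0.02],[0,0.21,0,-0.02],[0,0.21,0,-0.02],[0,0,0,0]],
  ],
)

```text
t: 37.02
ee_pos: [0.4825, -0.0159, 0.0553]
tool_rot: [2.028, 2.395, -0.003]
ft_force: [-3.1, -7.6, 9.2]
width: 0.0335
gripper_force: 50.0
```

Call:
play_rows(
  rows=[
    [[0,0.1,0,-0.01],[0,0,0,0]],
  ],
)

```text
t: 37.28
ee_pos: [0.4833, -0.0157, 0.0553]
tool_rot: [2.016, 2.405, -0.003]
ft_force: [-3.3, -7.1, 9.9]
width: 0.0334
gripper_force: 50.0
```

```bash
python3 -c "
from tri import *
arc(); tri2()"
```

```text
slot est [0.4652 0.0867 0.0549] yaw 100.05 z 0.0553 F [-3.3 -7.1  9.9] T [-1.23  0.72 -0.09] tilt [-0.0038  0.0004]
bar_slot [0.4672 0.0952 0.1128] [('top', [247.0, 217.3], 0.71), ('scene', [284.1, 208.0], 0.79)]
bar_notch [ 0.4969 -0.1117  0.112 ] [('top', [306.4, 209.5], 0.49), ('scene', [280.2, 163.5], 0.82)]
bar [ 0.487  -0.0399  0.0455] [('top', None), ('scene', [281.2, 190.5], 0.8)]
cap_top [0. 0. 0.] [('top', None), ('scene', None)]
post_line [ 0.4893 -0.0347  0.0862] [('top', [283.8, 211.1], 0.68), ('scene', [280.7, 184.1], 0.6)]
```

Call:
play_rows(
  rows=[
    [[0,0.1,0,-0.01],[0,0,0,0]],
  ],
)

```text
t: 38.12
ee_pos: [0.4838, -0.0156, 0.0552]
tool_rot: [2.006, 2.415, -0.005]
ft_force: [-4.9, -7.3, 11.3]
width: 0.0335
gripper_force: 50.0
```

Call:
play_rows(
  rows=[
    [[0,0.1,0,-0.01],[0,0,0,0]],
  ],
)

```text
t: 38.38
ee_pos: [0.4838, -0.0156, 0.0551]
tool_rot: [-1.996, -2.426, 0.008]
ft_force: [-8.9, -7.5, 12.8]
width: 0.0331
gripper_force: 50.2
```

```bash
python3 -c "
from h import *
arc()"
```

```text
slot est [0.4637 0.0865 0.0548] yaw 101.1 z 0.0551 F [-8.9 -7.5 12.8] T [-1.59  1.8  -0.76] tilt [-0.003  -0.0037]
```

Call:
play_rows(
  rows=[
    [[-0.05,-0.15,0,0.012],[0,0,0,0],[0,0,-0.1,0],[0,0,-0.1,0],[0,0,-0.1,0],[0,0,-0.1,0],[0,0,0,0]],
  ],
)

```text
t: 39.25
ee_pos: [0.4838, -0.0153, 0.0581]
tool_rot: [2.007, 2.413, -0.001]
ft_force: [1.7, -5.1, 1.6]
width: 0.0337
gripper_force: 50.0
```

```bash
python3 -c "
from tri import *
arc(); tri2()"
```

```text
slot est [0.4648 0.0869 0.0579] yaw 100.49 z 0.0581 F [ 1.7 -5.1  1.6] T [-1.5  -0.22 -0.23] tilt [-0.0025  0.0012]
bar_slot [0.4605 0.0911 0.1023] [('top', [248.2, 218.1], 0.64), ('scene', [287.2, 209.2], 0.63)]
bar_notch [ 0.4969 -0.1075  0.106 ] [('top', [305.0, 206.4], 0.61), ('scene', [283.0, 165.7], 0.58)]
bar [ 0.662  -0.1063  0.2264] [('top', None), ('scene', [234.1, 138.6], 0.64)]
cap_top [0. 0. 0.] [('top', None), ('scene', None)]
post_line [ 0.4874 -0.0132  0.1044] [('top', [278.0, 210.8], 0.73), ('scene', [281.7, 185.3], 0.84)]
```

Call:
play_rows(
  rows=[
    [[0,0,0,0],[0,0,0,0],[0,0,0,0]],
  ],
)

```text
t: 40.22
ee_pos: [0.4838, -0.0154, 0.0581]
tool_rot: [2.007, 2.413, -0.001]
ft_force: [1.2, -4.8, 2.6]
width: 0.0333
gripper_force: 50.0
```

Call:
play_rows(
  rows=[
    [[0,0,-0.1,0],[0,0,0,0],[0,0,-0.1,0],[0,0,0,0],[0,0,0,0]],
  ],
)

```text
t: 40.85
ee_pos: [0.4837, -0.015, 0.06]
tool_rot: [2.007, 2.414, -0.0]
ft_force: [1.4, -4.7, 0.4]
width: 0.0335
gripper_force: 50.0
```

```bash
python3 -c "
from h import *
arc()"
```

```text
slot est [0.4647 0.0872 0.0598] yaw 100.51 z 0.06 F [ 1.4 -4.7  0.4] T [-1.52 -0.43 -0.09] tilt [-0.0018  0.0011]
```

Call:
play_rows(
  rows=[
    [[-0.05,0,0,0],[-0.03,0,0,0],[0,0,0,0],[0,0,0,0]],
  ],
)

```text
t: 41.35
ee_pos: [0.4836, -0.015, 0.0602]
tool_rot: [2.009, 2.415, 0.001]
ft_force: [3.0, -2.8, 0.6]
width: 0.0334
gripper_force: 50.0
```

```bash
python3 -c "
from h import *
arc()"
```

```text
slot est [0.4647 0.0872 0.0602] yaw 100.49 z 0.0602 F [ 3.  -2.8  0.6] T [-0.95 -0.63 -0.03] tilt [0.     0.0007]
```

Call:
play_rows(
  rows=[
    [[0,0,-0.1,0],[0,0,0,0],[0,0,0,0],[0,0,0,0]],
  ],
)

```text
t: 41.85
ee_pos: [0.4836, -0.0152, 0.0613]
tool_rot: [2.009, 2.415, 0.001]
ft_force: [3.6, -1.4, 1.1]
width: 0.0335
gripper_force: 50.0
```

```bash
python3 -c "
from tri import *
arc(); tri2()"
```

```text
slot est [0.4647 0.0871 0.0613] yaw 100.48 z 0.0613 F [ 3.6 -1.4  1.1] T [-0.75 -0.73 -0.02] tilt [-0.0001  0.0006]
bar_slot [0.5463 0.0983 0.4357] [('top', [246.9, 216.5], 0.6), ('scene', [235.7, 138.0], 0.71)]
bar_notch [ 0.4939 -0.118   0.1096] [('top', [308.1, 210.2], 0.62), ('scene', [281.3, 162.8], 0.73)]
bar [ 0.476  -0.0486  0.0495] [('top', None), ('scene', [284.4, 188.2], 0.92)]
cap_top [0.6094 0.478  0.2373] [('top', [130.7, 187.9], 0.33), ('scene', [204.0, 284.7], 0.68)]
post_line [ 0.4932 -0.0247  0.1079] [('top', [281.4, 211.1], 0.55), ('scene', [278.4, 182.0], 0.82)]
```

Call:
play_rows(
  rows=[
    [[0,0,-0.1,0],[0,0,0,0],[0,0,-0.1,0],[0,0,0,0],[0,0,0,0]],
  ],
)

```text
t: 43.08
ee_pos: [0.4831, -0.0153, 0.0628]
tool_rot: [-2.009, -2.415, 0.001]
ft_force: [4.3, -3.3, 1.4]
width: 0.0333
gripper_force: 50.0
```

Call:
play_rows(
  rows=[
    [[0,0,-0.1,0],[0,0,0,0],[0,0,0,0],[0,0,0,0]],
  ],
)

```text
t: 43.58
ee_pos: [0.483, -0.0153, 0.0634]
tool_rot: [-2.009, -2.415, 0.001]
ft_force: [5.8, -4.3, -1.3]
width: 0.0336
gripper_force: 50.0
```

```bash
python3 -c "
from tri import *
arc(); tri2()"
```

```text
slot est [0.4641 0.0869 0.0634] yaw 100.49 z 0.0634 F [ 5.8 -4.3 -1.3] T [-0.8  -1.04  0.1 ] tilt [-0.0001 -0.0004]
bar_slot [0.4691 0.0985 0.1318] [('top', [245.9, 214.1], 0.54), ('scene', [286.5, 205.3], 0.59)]
bar_notch [ 0.4934 -0.1086  0.1211] [('top', [305.8, 209.3], 0.61), ('scene', [282.3, 162.5], 0.71)]
bar [0. 0. 0.] [('top', None), ('scene', None)]
cap_top [ 0.5105 -0.1222  0.0239] [('top', [306.4, 205.8], 0.73), ('scene', None)]
post_line [ 0.4984 -0.0331  0.0968] [('top', [283.6, 206.7], 0.62), ('scene', [280.0, 182.4], 0.63)]
```

Call:
play_rows(
  rows=[
    [[-0.03,0.08,0,0],[0,0,0,0],[0,0,0,0]],
  ],
)

```text
t: 44.55
ee_pos: [0.483, -0.0153, 0.0634]
tool_rot: [-2.008, -2.414, 0.003]
ft_force: [0.3, -4.8, -0.2]
width: 0.0331
gripper_force: 50.0
```

```bash
python3 -c "
from h import *
arc()"
```

```text
slot est [0.464  0.0869 0.0634] yaw 100.5 z 0.0634 F [ 0.3 -4.8 -0.2] T [-0.97 -0.1   0.09] tilt [ 0.0005 -0.0026]
```

Call:
play_rows(
  rows=[
    [[-0.08,0,-0.03,0],[0,0,0,0],[0,0,0,0]],
  ],
  squeeze=15,
)

```text
t: 44.92
ee_pos: [0.483, -0.0152, 0.0637]
tool_rot: [-2.007, -2.412, 0.001]
ft_force: [-3.2, 1.6, 1.4]
width: 0.0339
gripper_force: 15.0
```

```bash
python3 -c "
from h import *
arc()"
```

```text
slot est [0.4641 0.0871 0.0639] yaw 100.47 z 0.0637 F [-3.2  1.6  1.4] T [ 0.23  0.65 -0.15] tilt [ 0.0024 -0.0026]
```

Call:
play_rows(
  rows=[
    [[0,0,0,0],[0,0,0,0],[0,0,0,0],[0,0,0,0]],
  ],
  fingers=0.6,
)

```text
t: 45.42
ee_pos: [0.4844, -0.0161, 0.0644]
tool_rot: [2.009, 2.415, 0.0]
ft_force: [-0.5, 0.1, -0.1]
width: 0.0567
gripper_force: 0.0
```

```bash
python3 -c "
from tri import *
arc(); tri2()"
```

```text
slot est [0.4655 0.0861 0.0644] yaw 100.49 z 0.0644 F [-0.5  0.1 -0.1] T [-0.07  0.1   0.02] tilt [-0.0001  0.0003]
bar_slot [0.4668 0.1068 0.1388] [('top', [243.4, 217.5], 0.48), ('scene', [284.3, 205.8], 0.84)]
bar_notch [ 0.492  -0.1172  0.1049] [('top', [307.7, 208.8], 0.42), ('scene', [283.6, 164.0], 0.89)]
bar [ 0.4812 -0.0485  0.0513] [('top', None), ('scene', [283.0, 187.8], 0.61)]
cap_top [ 0.5065 -0.5189 -0.6386] [('top', [365.6, 203.1], 0.41), ('scene', [286.1, 207.5], 0.73)]
post_line [ 0.4908 -0.02    0.1003] [('top', [279.9, 211.2], 0.87), ('scene', [279.5, 184.5], 0.8)]
```

Call:
play_rows(
  rows=[
    [[0,0,-0.5,0],[0,0,-1,0],[0,0,-3,0],[0,0,-5,0],[0,0,-5,0],[4,0,0,0],[5,0,0,0],[5,0,0,0]],
  ],
)

```text
t: 47.02
ee_pos: [0.4587, 0.1228, 0.2105]
tool_rot: [2.009, 2.413, 0.002]
ft_force: [1.7, 0.1, -0.8]
width: 0.0565
gripper_force: 0.0
```

Call:
play_rows(
  rows=[
    [[5,0,0,0],[5,0,0,0],[5,0,0,0],[4,0,0,0],[0,0,0,0],[0,0,0,0],[0,0,0,0]],
  ],
)

```text
t: 47.9
ee_pos: [0.4246, 0.3074, 0.2096]
tool_rot: [2.011, 2.413, 0.0]
ft_force: [0.0, -0.0, 0.3]
width: 0.0565
gripper_force: 0.0
```

```bash
cat > fin.py <<'E'
from tri import *
arc(); tri2()
for n in("top","scene"):
    im=ctrl.read_camera(n); q=ctrl.outline_of("bar",n)
    for r in q[:2]:
        g=r["region"].astype(np.uint8); k=max(cv2.findContours(g,0,1)[0],key=cv2.contourArea); m=cv2.minAreaRect(k)
        P=np.array([at_z(n,p,.114)[:2] for p in cv2.boxPoints(m)]); e=[P[1]-P[0],P[2]-P[1]]; e=max(e,key=np.linalg.norm); w=min([np.linalg.norm(P[1]-P[0]),np.linalg.norm(P[2]-P[1])])
        print(n,round(r["confidence"],2),"centre",P.mean(0).round(4),"len",np.linalg.norm(e).round(3),"w",w.round(3),"ang",np.degrees(np.arctan2(e[1],e[0])).round(2)%180)
E
python3 fin.py
```

```text
slot est [0.4059 0.4097 0.2096] yaw 100.4 z 0.2096 F [ 0.  -0.   0.3] T [-0.06  0.05 -0.01] tilt [-0.0001  0.0003]
bar_slot [0.4624 0.0984 0.1303] [('top', [245.9, 217.4], 0.71), ('scene', [287.1, 205.6], 0.95)]
bar_notch [ 0.5055 -0.1073  0.1101] [('top', [305.1, 205.2], 0.65), ('scene', [279.5, 164.7], 0.71)]
bar [ 0.4783 -0.0524  0.0539] [('top', None), ('scene', [283.9, 186.6], 0.71)]
cap_top [ 0.49   -0.0234  0.003 ] [('top', [279.4, 210.7], 0.53), ('scene', None)]
post_line [ 0.5675 -0.0139  0.0887] [('top', [281.6, 210.2], 0.64), ('scene', [237.0, 187.7], 0.68)]
top 0.6 centre [ 0.482  -0.0108] len 0.235 w 0.038 ang 101.57
scene 0.64 centre [ 0.4868 -0.033 ] len 0.204 w 0.038 ang 100.18
```

Call:
play_rows(
  rows=[
    [[4,-3.5,0,0],[4,-3.5,0,0],[4,-3.5,0,0],[4,-3.5,0,0],[0,0,0,0],[0,0,0,0]],
  ],
)

```text
t: 49.45
ee_pos: [0.2577, 0.4401, 0.2094]
tool_rot: [2.009, 2.415, -0.0]
ft_force: [0.1, -0.0, 0.2]
width: 0.0567
gripper_force: 0.0
```

```bash
cat >> fin.py <<'E'
S=np.array([.4642,.0854]);N=np.array([.4998,-.1114])
for n in("top","scene"): print(n,[np.round(proj(n,[*q,z]),1).tolist() for q in(S,N) for z in(.110,.125)])
c=[];b=cv2.cvtColor(ctrl.read_camera("scene"),cv2.COLOR_RGB2HSV)
cv2.imwrite("pics/fin_s.png",ctrl.read_camera("scene")[:,:,::-1]); cv2.imwrite("pics/fin_t.png",ctrl.read_camera("top")[:,:,::-1])
E
python3 fin.py
```

```text
slot est [0.2388 0.5423 0.2093] yaw 100.5 z 0.2094 F [ 0.1 -0.   0.2] T [-0.05  0.05 -0.02] tilt [-0.0003  0.0003]
bar_slot [0.4586 0.084  0.1207] [('top', [250.1, 218.3], 0.94), ('scene', [288.6, 204.2], 0.96)]
bar_notch [ 0.4953 -0.1157  0.1166] [('top', [307.7, 209.2], 0.73), ('scene', [281.5, 161.9], 0.83)]
bar [ 0.4831 -0.0203  0.0781] [('top', [279.6, 211.6], 0.81), ('scene', [283.2, 188.8], 0.82)]
cap_top [0. 0. 0.] [('top', None), ('scene', None)]
post_line [ 0.4899 -0.021   0.1083] [('top', [280.3, 211.8], 0.7), ('scene', [279.5, 182.8], 0.9)]
top 0.98 centre [ 0.4827 -0.0133] len 0.23 w 0.034 ang 100.83
top [[249.8, 217.2], [249.7, 217.3], [306.2, 208.4], [306.8, 208.4]]
scene [[286.2, 206.4], [286.3, 203.6], [279.6, 163.9], [279.7, 161.0]]
```

```bash
python3 -c "
from rig import ctrl
print(ctrl.finish_job())"
```

```text
the job is handed in; nothing more can be done
None
```

The bar appears locked on the press: slot on the left post, notch home on the right post, both ends at about head height, gripper released and well clear. The job was handed in about 50 s into the run. No verdict came back, and I checked the final position only from camera measurements (within a few mm), not by viewing a picture.

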